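Release a printing block from its spring ejector and trap it on the runway

TASK

Press down the key of the spring ejector that holds the round printing block, and with the other finger trap the block on the runway as it slides out: let it come out by at least a third of its width, but keep it standing wholly on the runway. Finish while holding it so, one finger still keeping the key down and the other still stopping the block. Do not grip or lift the block, and leave the square block, its ejector and everything else alone.

Things in the scene. Friction and masses are not known exactly. Their poses are not given: they have to be found in the camera images.
- round_ejector: spring ejector holding the round block: fixed wooden board 340 x 112 mm (x -130 to +210, y -36 to +76 mm), 22 mm high. Origin on the table below the gate, on the runway's centre line; z up; the block slides out to -x; the key is on the +y side. Runway surface at z = 22 mm, 62 mm wide; rails beside it up to z = 28 mm. Grey spring housing at the rear, x 77 to 207 mm, to z = 56 mm
- round_key_top (a point): centre of the top of the release key of the round block's ejector: a flat square steel key 28 x 28 mm beside the runway, 55 mm to +y of its centre line and level with the gate in x; top at z = 46 mm at rest, 34 mm when fully pressed (surroundings 26 mm)
- round_key (a joint): travel of that key, m: 0 up, 0.012 pressed fully down; sprung, pressing it down takes about 2 to 5 N. The gate bar moves with it: 9 mm above the runway at rest, below the runway from about 0.0095 on; key and gate rise again when let go
- round_gate (a point): point on the runway surface in the middle of the gate bar (4 mm thick, across the runway) that holds the block back
- round_runway_end (a point): middle of the open front end of the runway surface, 130 mm from the gate; a block going beyond drops to the table. With the gate down, the damped spring pusher behind the block (plate 50 mm wide, z 24 to 46 mm) drives it this way with 4 to 5 N at about 40 to 80 mm/s, right off the end if nothing stops it
- round_block: loose round wooden printing block, 56 mm diameter, 32 mm high, with a turned wooden handle (26 mm across, to 64 mm height) standing on it, about 0.15 kg. Origin at the centre of its underside, z up. Starts standing on its runway behind the gate, centre 30 mm to +x of the gate
- square_ejector: spring ejector holding the square block: fixed wooden board 340 x 112 mm (x -130 to +210, y -36 to +76 mm), 22 mm high. Origin on the table below the gate, on the runway's centre line; z up; the block slides out to -x; the key is on the +y side. Runway surface at z = 22 mm, 62 mm wide; rails beside it up to z = 28 mm. Grey spring housing at the rear, x 77 to 207 mm, to z = 56 mm
- square_key_top (a point): centre of the top of the release key of the square block's ejector: a flat square steel key 28 x 28 mm beside the runway, 55 mm to +y of its centre line and level with the gate in x; top at z = 46 mm at rest, 34 mm when fully pressed (surroundings 26 mm)
- square_key (a joint): travel of that key, m: 0 up, 0.012 pressed fully down; sprung, pressing it down takes about 2 to 5 N. The gate bar moves with it: 9 mm above the runway at rest, below the runway from about 0.0095 on; key and gate rise again when let go
- square_gate (a point): point on the runway surface in the middle of the gate bar (4 mm thick, across the runway) that holds the block back
- square_runway_end (a point): middle of the open front end of the runway surface, 130 mm from the gate; a block going beyond drops to the table. With the gate down, the damped spring pusher behind the block (plate 50 mm wide, z 24 to 46 mm) drives it this way with 4 to 5 N at about 40 to 80 mm/s, right off the end if nothing stops it
- square_block: loose square wooden printing block, 56 x 56 mm, 32 mm high, same handle, behind the gate of the other ejector; it is to stay there
- oval_block: bystander, origin at its underside: loose oval wooden block with handle, 95 x 45 x 62 mm, between the ejectors
- pigment_jar: bystander, origin at its underside: amber glass jar with metal lid, 52 mm diameter, 75 mm high
- steel_bowl: bystander, origin at its underside: steel bowl, 100 mm across, 40 mm high
- brush: bystander, origin at its underside: brush lying on the table
- spatula: bystander, origin at its underside: spatula lying on the table
- rect_block: bystander, origin at its underside: dark rectangular block with bar handle, 90 x 60 x 60 mm
- tea_cup: bystander, origin at its underside: clay cup, 70 mm across, 75 mm high
There are look-alikes about, which are no part of the job. Leave any purple look-alike of the round_block alone.

How it is judged:
On the way, in this order (a step that is already met when the one before it is completed fails the run):
1. the key of the round block's ejector is pressed down and lets the block go (value of joint round_key above 0.009 m and contact force between the fingers and round_key above 0.3 N), for 0.02 s.
2. the block, slid out by at least a third of its width, is stopped on the runway by a finger while the key is kept down (x of round_block in the frame of round_ejector between -0.102 and 0.013 m and contact force between the fingers and round_block above 0.5 N and value of joint round_key above 0.008 m and linear speed of round_block below 0.012 m/s), for 0.3 s.
At the end, for the whole second after the job is handed in: The round block stands upright and still on its runway, 17 mm or more out from its start and 28 mm or more short of the front end; one finger stops it with over 0.5 N, the other keeps the key at least 8 mm down; the square block and its key are as they were (all of step 2 and contact force between the fingers and round_key above 0.3 N and angle between round_block's own z axis and vertical below 0.15 rad and z of round_block in the frame of round_ejector between 0.017 and 0.028 m and not (distance of square_block from where it was at the start of the episode above 0.012 m or value of joint square_key above 0.006 m)); the arm keeps its last pose, push and grip.
It fails at once if the round block is lifted or tipped, or runs off the runway (z of round_block in the frame of round_ejector above 0.035 m or z of round_block in the frame of round_ejector below 0.012 m or angle between round_block's own z axis and vertical above 0.4 rad or x of round_block in the frame of round_ejector below -0.125 m).
It fails at once if the square block is moved or its key is pressed (distance of square_block from where it was at the start of the episode above 0.012 m or value of joint square_key above 0.006 m).
It fails at once if a bystander is moved by more than 30 mm (distance of any of oval_block, pigment_jar, steel_bowl, brush, spatula, rect_block, tea_cup from where it was at the start of the episode above 0.03 m).
It also fails if it takes over 32 s, if anything falls off the work surface, if the arm or the gripper's body presses on something with over 40 N, if the wrist force passes 120 N, or if a joint passes its speed limit or range.

ROBOT

A 6-joint arm with a two-finger parallel gripper is mounted at the origin on the work surface. World frame = base frame: x ahead of the robot, y to its left, z up, the work surface at z = 0. Lengths are in m, angles in rad, forces in N, time in s.
With the tool pointing down it reaches from about 0.4 to 0.825 m from the base axis. Payload 7 kg.
Tool frame: the origin (TCP) lies midway between the tips of the shut fingers; the grasp point (between the pads) lies 19 mm behind it; z points along the fingers, y is the line along which they close (so a half turn about z gives the same grasp; the last joint's range is limited). The gripper opens to 88 mm and grips with 3 to 60 N. Pads are 19 mm wide; open, the fingers measure 130 mm over their backs; the gripper's body (78 mm by 193 mm) begins 47 mm behind the grasp point.
Start: joints at [-1.06, 0.359, 0.012, 0, -1.224, -0.288], TCP at [0.149, -0.658, 0.194] pointing down, gripper open.
Joint ranges: [-3.07, 3.07], [-1.43, 2.12], [-1.02, 1.25], [-3.03, 1.67], [-3.05, -0], [-3.03, 3.03]. Speed limits (rad/s): [2.39, 2.39, 3.01, 3.14, 3.14, 3.14].

INTERFACE

Orientations are given as [roll, pitch, yaw] about the fixed x, y, z axes, in that order (R = Rz(yaw) Ry(pitch) Rx(roll)).
In Python, from station import telemetry, eyes, ticket, recognise, trace gives the robot as it stands. The module is installed in compiled form; this text tells all that it offers.
- The arm moves only by the tool servo_tool, never from a script. Its argument "series" is a list that holds one entry, the list of rows, each a list of 4 numbers: the shift along the tool's x, y, z in mm, then the turn about the tool's z in rad. In form: [[[x, y, z, roll], ...]]. A call has exactly 10 rows; each row shifts and turns the commanded pose from where the row before left it, along the tool's axes as they then stand; what a row does not reach is not made up. A row lasts 1/12 s, in which the tool goes at most 41.7 mm and 7.16 degrees, less where a joint would pass 70% of its speed; a pose out of reach is approached as far as the arm can. A call is refused whole if a number of a shift passes 41.7 or a number of a turn 0.125, either way. A call with a gripper value outside its range is refused whole. "claw" is the gripper's target within -1 to 1 (shut at 1, half-way at 0, fully open at -1), set as the call begins (left out, the last holds). The fingers move at their own pace and stop on an object; "grip_force" is the grip in N (left out, the last holds). Time passes only in rows, so rows that do not move let the fingers close, or fill a call up. It gives the time, the measured TCP pose, the force, the opening and the grip force at its end, in the units of the state.
- telemetry.get_state(): the state, without advancing time (a new reading comes with each control period).
- eyes.grab_frame(name): name is "side" or "top" or "wrist"; returns the picture (480x640x3 uint8, red, green, blue); there is no depth.
- eyes.calibration(name): a dict with "mtx" (3x3 intrinsics, pixels), "rvec" (rotation vector, rad) and "tvec" (3), from world to camera coordinates, as OpenCV has them. Camera axes: x right, y down, z forward; pixel columns grow to the right and rows downward; lengths in m; the calibration is good to about 2 mm. The wrist camera is an equidistant fisheye: a pixel r from the principal point sees the ray r / f radians off the axis. A picture is of the moment at which its call begins: read the wrist's pose just before it. calibration takes no time and is no camera call; for the wrist camera it gives the pose at the moment of the call.
- ticket.job_done(): hands the job in; it is judged then, once.
Trained networks look in the newest picture that a camera, given by its name, has taken for a name from the list of things; names that differ only in an ending like _2 or _b are one class to them, and where a whole thing is asked for, a point or a joint stands for the part that bears it (a point fixed in the world has none). Each returns a list of dicts, best first, with "conf" (0 to 1); they miss things now and then, are a little off and sometimes report something else, mostly with a low value. They report only what shows in the picture. A call takes as long as a camera call. They do not tell look-alikes from the thing itself.
- recognise(camera, name): "position" ([x, y, z] in m, in world coordinates, good to about 4 mm: the middle of the surface that is visible of it).
- trace(camera, name): "mask" (480x640 bool, what is visible of it).
The state is a dict: "t": time; "q": joint angles; "qd": joint speeds; "joint_efforts": joint torques, N m; "eef_pos": TCP position; "ee_rot": TCP orientation; "force": force on the tool from outside, world axes, zero at the start; "moment": the same for the moment, N m; "width": finger opening in m; "gripper_force": force on a finger pad.
Only numpy, scipy, OpenCV 4.12 (cv2) and the standard library are available. Lean on these libraries where they do the work, as an engineer would, in place of code of your own. Each camera call takes 0.05 s, during which the arm holds its last target. There are 200 camera calls.

## Working session

There is one attempt and no reset: what is moved stays moved. The work goes in short steps, Python scripts to look and compute and a tool call to move; the robot and the scene stay as the last step left them, time stands still between calls to the robot, and variables do not carry over. Pictures are saved under pics/ and viewed, at most 10 in all, crops included, and the job is handed in when it is done.

Besides the shell and the picture viewer there is one more tool, called after "Request:" as a command line: name --argument value ..., lists and objects as JSON in quotes. servo_tool: Moves the arm, as the interface text tells. Its arguments: {"type":"object","properties":{"series":{"type":"array"},"claw":{"type":"number"},"grip_force":{"type":"number"}},"required":["series"]}

```bash
mkdir -p pics
python3 - <<'E'
from station import telemetry, eyes, recognise
import cv2, numpy as np
s=telemetry.get_state(); print(s['t'],s['eef_pos'],s['ee_rot'],s['width'])
for c in ["top","side"]:
    im=eyes.grab_frame(c); cv2.imwrite(f"pics/{c}0.png",im[:,:,::-1])
    for n in ["round_block","round_key_top","square_block","round_ejector","round_gate"]:
        try: print(c,n,[(np.round(r['position'],3).tolist(),round(r['conf'],2)) for r in recognise(c,n)])
        except Exception as e: print(n,e)
print(telemetry.get_state()['t'])
E
```

```text
0.0 [ 0.14897232 -0.65779214  0.19303703] [ 3.13993338e+00 -1.88281935e-04 -2.91893800e+00] 0.0876299830953563
top round_block [([0.6, 0.221, 0.057], 0.96), ([0.675, 0.39, 0.036], 0.88), ([0.328, 0.273, 0.034], 0.6)]
top round_key_top [([0.569, 0.264, 0.046], 0.73)]
top square_block [([0.618, -0.21, 0.051], 0.95), ([0.626, -0.19, 0.025], 0.66)]
top round_ejector [([0.6, 0.245, 0.024], 0.87)]
top round_gate [([0.607, 0.241, 0.026], 0.79), ([0.626, -0.192, 0.026], 0.47)]
side round_block [([0.315, 0.286, 0.034], 0.8), ([0.596, 0.233, 0.057], 0.74), ([0.562, 0.271, 0.043], 0.7), ([0.343, 0.189, 0.034], 0.66), ([0.671, 0.405, 0.03], 0.59), ([0.454, -0.402, 0.027], 0.26)]
side round_key_top [([0.559, 0.267, 0.046], 0.76), ([0.587, 0.015, 0.051], 0.25), ([0.452, -0.401, 0.026], 0.19)]
side square_block [([0.615, -0.209, 0.054], 0.75), ([0.596, 0.258, 0.022], 0.39)]
side round_ejector [([0.592, 0.262, 0.023], 0.9), ([0.563, 0.268, 0.043], 0.24)]
side round_gate [([0.591, 0.255, 0.022], 0.68)]
0.6
```

View pics/top0.png

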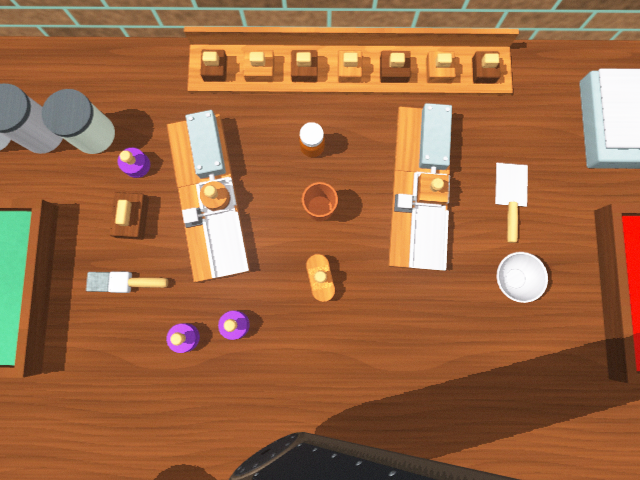

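View pics/side0.png

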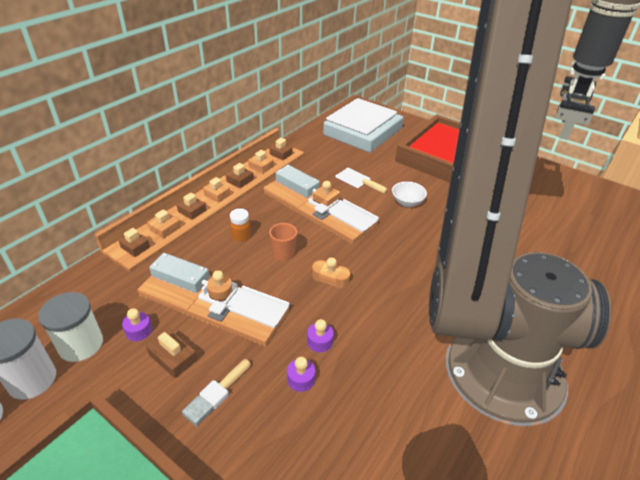

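The image shows the round block on the left ejector at top px (213,195). The purple look-alikes are at (133,162), (182,338) and (233,325), and the square block is on the right ejector at (435,187). The wood-coloured round block behind the gate on the left ejector fits the description. I'll enlarge that to confirm it and measure.

Run:
```python
import cv2, numpy as np
im=cv2.imread("pics/top0.png")[100:290,155:260]
r=cv2.rotate(cv2.resize(im,None,fx=4.2,fy=4.2,interpolation=cv2.INTER_CUBIC),cv2.ROTATE_90_COUNTERCLOCKWISE)
print(r.shape); cv2.imwrite("pics/crop.png",r)
from station import eyes
for c in ("top","side"): print(eyes.calibration(c))
```

```text
(441, 798, 3)
{'mtx': array([[472.34618102,   0.        , 320.15743496],
       [  0.        , 472.34618102, 238.37696906],
       [  0.        ,   0.        ,   1.        ]]), 'rvec': array([ 2.14474815, -2.12426214,  0.17367138]), 'tvec': array([0.00534213, 0.51959342, 0.89180199])}
{'mtx': array([[490.26950464,   0.        , 313.53207258],
       [  0.        , 490.26950464, 241.80492059],
       [  0.        ,   0.        ,   1.        ]]), 'rvec': array([ 0.85869142, -2.51937002,  1.14248521]), 'tvec': array([0.39932614, 0.26554264, 1.02360921])}
```

View pics/crop.png

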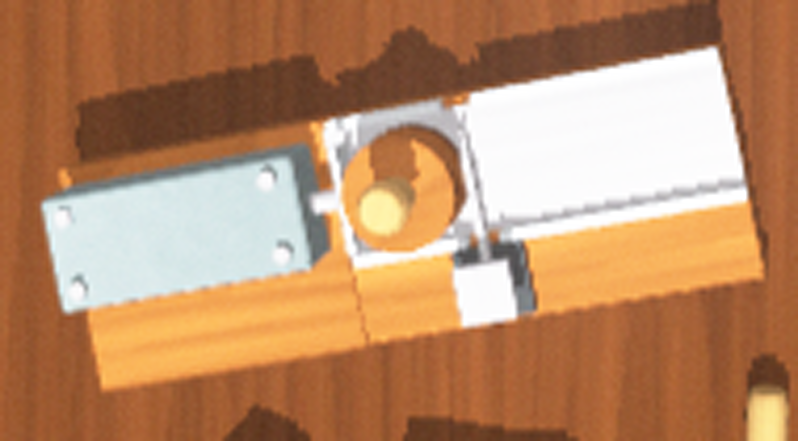

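```bash
cat > fit.py <<'E'
import cv2, numpy as np
from scipy.optimize import least_squares
from station import eyes, telemetry
T=eyes.calibration("top")
obs=[((763,277),(-.130,.076,.022)),((717,47),(-.130,-.036,.028)),((486,293),(0,.055,.046)),((52,258),(.207,0,.056)),
((298,208),(.077,0,.056)),((103,391),(.210,.076,.022))]
px=np.array([(155+(440-v)/4.2,100+u/4.2) for (u,v),_ in obs]); P=np.array([p for _,p in obs])
def W(x,P):
    c,s=np.cos(x[2]),np.sin(x[2]); P=np.atleast_2d(P)
    return np.c_[x[0]+c*P[:,0]-s*P[:,1], x[1]+s*P[:,0]+c*P[:,1], P[:,2]]
def proj(Q,C): return cv2.projectPoints(np.float64(Q),C['rvec'],C['tvec'],C['mtx'],None)[0][:,0]
r=least_squares(lambda x:(proj(W(x,P),T)-px).ravel(),[.58,.22,.15],loss='soft_l1')
x=r.x
if __name__=="__main__":
    print("pose",x,"\nres px",np.round(r.fun.reshape(-1,2),1).tolist())
    print("key",W(x,[0,.055,.046]),"block",W(x,[.03,0,.054]))
    K=np.array([0,.055]); 
    for By in (.001,):
        B=np.array([-np.sqrt(.109**2-(.055-By)**2),By]); M=(K+B)/2
        d=K-B; print("B",B,"M world",W(x,[*M,0]),"line angle world deg",np.degrees(np.arctan2(d[1],d[0])+x[2]))
    S=eyes.calibration("side"); im=cv2.imread("pics/side0.png"); im2=cv2.imread("pics/top0.png")
    pts=[(a,b,.022) for a,b in((-.13,-.036),(-.13,.076),(.21,.076),(.21,-.036))]; key=[(a,.055+b,.046) for a,b in((-.014,-.014),(-.014,.014),(.014,.014),(.014,-.014))]
    hs=[(.077,0,.056),(.207,0,.056)]; rb=[(.03+.028*np.cos(a),.028*np.sin(a),.054) for a in np.arange(0,6.28,.3)]
    out=[]
    for I,C,(y0,x0) in((im,S,(245,130)),(im2,T,(105,155))):
        I=I[y0:y0+195 if C is T else y0+100, x0:x0+105 if C is T else x0+170]; k=3 if C is T else 4
        I=cv2.resize(I,None,fx=k,fy=k,interpolation=cv2.INTER_CUBIC)
        for g in(pts,key,hs,rb): cv2.polylines(I,[np.int32(((proj(W(x,g),C)+.5)-(x0,y0))*k)],True,(255,0,0),1)
        out.append(I)
    h=max(o.shape[0] for o in out); o=np.hstack([cv2.copyMakeBorder(o,0,h-o.shape[0],0,0,0) for o in out]); o=cv2.resize(o,None,fx=.8,fy=.8); print(o.shape); cv2.imwrite("pics/fit.png",o)
E
python3 fit.py
```

```text
pose [0.57512799 0.21573264 0.22156182] 
res px [[0.0, 0.8], [0.0, -0.4], [0.1, -0.4], [0.2, -0.6], [-0.7, 0.8], [0.2, 0.0]]
key [[0.56304154 0.26938819 0.046     ]] block [[0.60439465 0.22232525 0.054     ]]
B [-0.09468368  0.001     ] M world [[0.5227903  0.23264466 0.        ]] line angle world deg 42.39153436875803
(468, 796, 3)
```

View pics/fit.png

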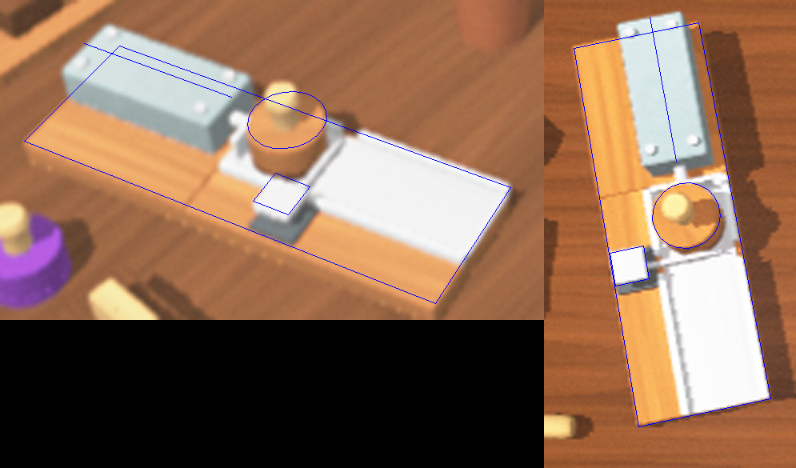

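The fit agrees in both views: block, key and board outlines all line up on the wooden round block's ejector (key at about (0.563, 0.269)). Target TCP is (0.523, 0.233), with the finger line at 42.4°, jaws fully open. I'm moving over now at a safe height.

Request:
servo_tool --series '[[[-31,23,0,0],[-31,23,0,0],[-31,23,0,0],[-31,23,0,0],[-31,23,0,0],[-31,23,0,0],[-31,23,0,0],[-31,23,0,0],[-31,23,0,0],[-31,23,0,0]]]' --claw -1 --grip_force 30

```text
t: 1.43
eef_pos: [0.4016, -0.3639, 0.1944]
ee_rot: [-3.141, 0.001, -2.919]
force: [1.1, -0.5, -0.5]
width: 0.0877
gripper_force: 0.0
```

Request:
servo_tool --series '[[[-31,23,0,0],[-31,23,0,0],[-31,23,0,0],[-31,23,0,0],[-10,36,0,0],[-10,36,0,0],[-10,36,0,0],[-10,36,0,0],[-10,36,0,0],[-10,36,0,0]]]'

```text
t: 2.27
eef_pos: [0.5118, -0.0226, 0.1944]
ee_rot: [3.142, 0.001, -2.919]
force: [0.9, -0.1, -0.4]
width: 0.0877
gripper_force: 0.0
```

Request:
servo_tool --series '[[[-10,36,0,0],[-10,36,0,0],[-10,36,0,0],[-10,36,0,0],[-10,36,0,0],[-10,36,0,0],[-10,36,0,0],[0,0,0,-0.12],[0,0,0,-0.12],[0,0,0,-0.12]]]'

```text
t: 3.1
eef_pos: [0.5244, 0.2378, 0.1937]
ee_rot: [-3.142, -0.0, -2.551]
force: [0.8, -1.0, 0.2]
width: 0.0875
gripper_force: 0.0
```

Request:
servo_tool --series '[[[0,0,0,-0.12],[0,0,0,-0.12],[0,0,0,-0.12],[0,0,0,-0.12],[0,0,0,-0.12],[0,0,0,-0.12],[0,0,0,-0.12],[0,0,0,-0.12],[0,0,0,-0.12],[0,0,0,-0.12]]]'

```text
t: 3.93
eef_pos: [0.5246, 0.2368, 0.1941]
ee_rot: [-3.141, 0.0, -1.353]
force: [-0.3, -0.4, 0.1]
width: 0.0875
gripper_force: 0.0
```

Request:
servo_tool --series '[[[0,0,0,-0.12],[0,0,0,-0.12],[0,0,0,-0.12],[0,0,0,-0.12],[0,0,0,-0.05],[0,0,20,0],[0,0,20,0],[0,0,20,0],[0,0,0,0],[0,0,0,0]]]'

```text
t: 4.77
eef_pos: [0.5243, 0.2363, 0.1336]
ee_rot: [3.14, -0.0, -0.829]
force: [0.2, -0.9, 0.6]
width: 0.0877
gripper_force: 0.0
```

Request:
servo_tool --series '[[[1.7,3.6,10,0],[0,0,20,0],[0,0,20,0],[0,0,10,0],[0,0,0,0],[0,0,0,0],[0,0,0,0],[0,0,0,0],[0,0,0,0],[0,0,0,0]]]'

```text
t: 5.6
eef_pos: [0.5235, 0.2334, 0.0748]
ee_rot: [-3.14, -0.0, -0.829]
force: [0.2, 1.0, 0.3]
width: 0.0874
gripper_force: 0.0
```

Run:
```python
from station import telemetry, eyes
import cv2, numpy as np
s=telemetry.get_state(); print(s['t'],s['eef_pos'],s['ee_rot'],s['width'],s['force'])
from fit import W,x,proj
c=eyes.grab_frame("side"); t=eyes.grab_frame("top")
S=cv2.resize(c[200:360,110:310],None,fx=3,fy=3,interpolation=cv2.INTER_CUBIC)[:,:,::-1]
T=cv2.resize(t[100:290,155:260],None,fx=2.5,fy=2.5,interpolation=cv2.INTER_CUBIC)[:,:,::-1]
h=480
o=np.hstack([S,cv2.copyMakeBorder(T,0,h-T.shape[0],0,0,0)]) if T.shape[0]<=h else None
o=cv2.resize(o,None,fx=.92,fy=.92); print(o.shape); cv2.imwrite("pics/hover.png",o)
cv2.imwrite("pics/wrist.png",eyes.grab_frame("wrist")[:,:,::-1])
```

```text
5.6 [0.52346978 0.2334148  0.07475154] [-3.14027621e+00 -5.58000242e-05 -8.28682566e-01] 0.08740215135429771 [0.18784333 0.99481633 0.33488828]
(442, 793, 3)
```

View pics/hover.png

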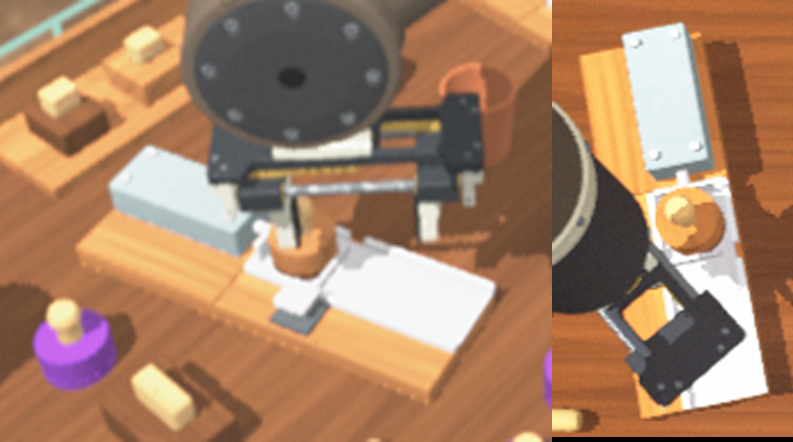

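View pics/wrist.png

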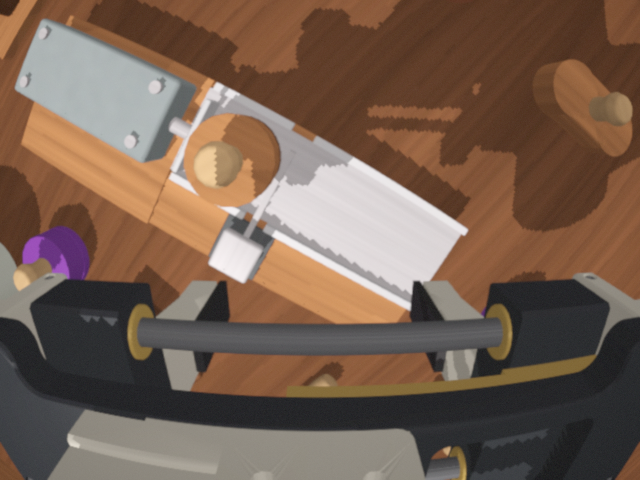

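Run:
```python
import numpy as np
from fit import W,x,proj
from station import eyes
S=eyes.calibration("side")
m=np.array([.52347,.23341]); d=np.array([np.sin(-.8287),-np.cos(-.8287)])
for r in (-.065,-.0545,-.044,.044,.0545,.065):
    p=np.r_[m+d*r,.0748]; q=proj(p[None],S)[0]; print(r,p.round(4),((q-(110,200))*2.76).round())
```

```text
-0.065 [0.5714 0.2773 0.0748] [278. 267.]
-0.0545 [0.5636 0.2702 0.0748] [292. 266.]
-0.044 [0.5559 0.2631 0.0748] [305. 265.]
0.044 [0.491  0.2037 0.0748] [418. 259.]
0.0545 [0.4833 0.1966 0.0748] [431. 258.]
0.065 [0.4756 0.1895 0.0748] [445. 257.]
```

Request:
servo_tool --series '[[[0,0,12,0],[0,0,12,0],[0,0,2,0],[0,0,2,0],[0,0,2,0],[0,0,2,0],[0,0,0,0],[0,0,0,0],[0,0,0,0],[0,0,0,0]]]'

```text
t: 6.58
eef_pos: [0.5233, 0.2332, 0.0423]
ee_rot: [-3.141, -0.0, -0.829]
force: [0.6, 0.5, 0.5]
width: 0.0875
gripper_force: 0.0
```

Run:
```python
from station import telemetry, eyes
import cv2
s=telemetry.get_state(); print(s['t'],s['eef_pos'],s['force'])
c=eyes.grab_frame("side")
cv2.imwrite("pics/low.png",cv2.resize(c[230:350,150:300],None,fx=5,fy=5,interpolation=cv2.INTER_CUBIC)[:,:,::-1])
```

```text
6.5833 [0.52325804 0.23321061 0.04226134] [0.63075749 0.50693097 0.45255725]
```

View pics/low.png

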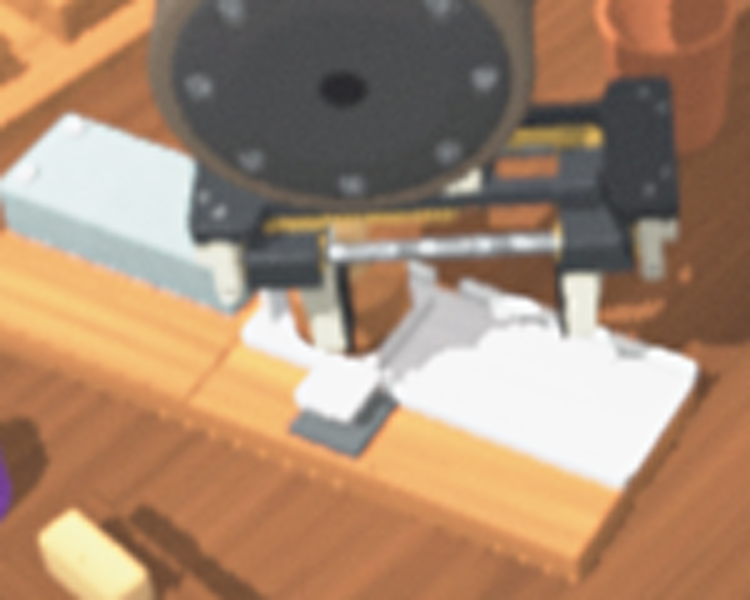

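The fingertips look about 8 mm higher than the TCP (tip at px (335,350), key top at (345,388)), and there is no contact yet. I'll go on down in small steps and watch the force.

Request:
servo_tool --series '[[[0,0,1,0],[0,0,1,0],[0,0,1,0],[0,0,1,0],[0,0,1,0],[0,0,1,0],[0,0,0,0],[0,0,0,0],[0,0,0,0],[0,0,0,0]]]'

```text
t: 7.47
eef_pos: [0.5231, 0.2331, 0.036]
ee_rot: [-3.142, -0.0, -0.829]
force: [0.3, 0.1, -0.7]
width: 0.0875
gripper_force: 0.0
```

Request:
servo_tool --series '[[[0,0,1,0],[0,0,1,0],[0,0,1,0],[0,0,0,0],[0,0,0,0],[0,0,0,0],[0,0,0,0],[0,0,0,0],[0,0,0,0],[0,0,0,0]]]'

```text
t: 8.3
eef_pos: [0.5232, 0.2331, 0.033]
ee_rot: [-3.141, -0.0, -0.829]
force: [0.2, -0.1, -0.2]
width: 0.0875
gripper_force: 0.0
```

Run:
```python
from station import telemetry, eyes
import cv2,numpy as np
s=telemetry.get_state(); print(s['t'],s['eef_pos'],s['force'],s['joint_efforts'])
c=eyes.grab_frame("side"); w=eyes.grab_frame("wrist")
a=cv2.resize(c[270:330,185:275],None,fx=6,fy=6,interpolation=cv2.INTER_CUBIC)
b=cv2.resize(w[200:400,150:350],None,fx=1.25,fy=1.8)
o=np.hstack([a,cv2.copyMakeBorder(b,0,0,0,0,0)]) if a.shape[0]==b.shape[0] else None
print(o.shape);cv2.imwrite("pics/low2.png",o[:,:,::-1])
from fit import W,x,proj
S=eyes.calibration("side")
for p in ([0,.055,.046],[0,.055,.034],[0,.055,.022]): print(p,(proj(W(x,p),S)[0]-(185,270))*6)
```

```text
8.3 [0.52315683 0.23314991 0.0330109 ] [ 0.24696221 -0.09540042 -0.24922184] [ 3.01613154e-04 -5.05896842e+01  2.25391459e+01  5.37039712e+00
  3.52123124e-02  3.49590198e-05]
(360, 790, 3)
[0, 0.055, 0.046] [195.51178979 210.28050442]
[0, 0.055, 0.034] [199.10164823 231.78818207]
[0, 0.055, 0.022] [202.63928443 252.98298409]
```

View pics/low2.png

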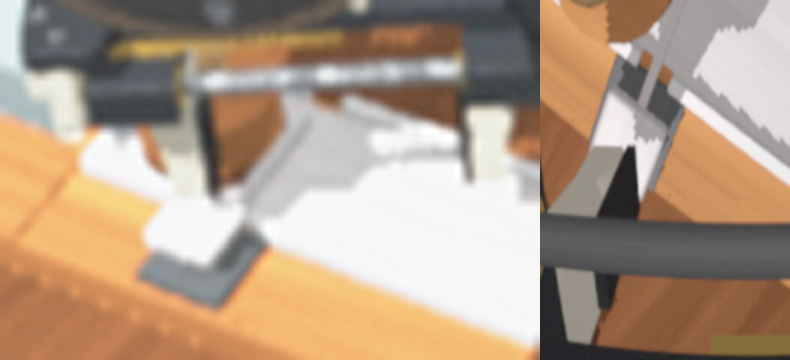

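The key is still unpressed, and the fingertip is just above it (px about (190,205) against key top (195,210)). The open tips evidently sit well behind the TCP, so I'll continue down under force watch.

Request:
servo_tool --series '[[[0,0,1,0],[0,0,1,0],[0,0,1,0],[0,0,0,0],[0,0,0,0],[0,0,0,0],[0,0,0,0],[0,0,0,0],[0,0,0,0],[0,0,0,0]]]'

```text
t: 9.23
eef_pos: [0.5231, 0.2331, 0.03]
ee_rot: [-3.141, -0.0, -0.829]
force: [-0.4, 0.9, 0.6]
width: 0.0876
gripper_force: 0.0
```

Request:
servo_tool --series '[[[0,0,1,0],[0,0,1,0],[0,0,1,0],[0,0,0,0],[0,0,0,0],[0,0,0,0],[0,0,0,0],[0,0,0,0],[0,0,0,0],[0,0,0,0]]]'

```text
t: 10.07
eef_pos: [0.5231, 0.2331, 0.027]
ee_rot: [-3.142, 0.0, -0.829]
force: [-0.1, -0.6, -0.9]
width: 0.0877
gripper_force: 0.0
```

Request:
servo_tool --series '[[[0,0,1,0],[0,0,1,0],[0,0,0,0],[0,0,0,0],[0,0,0,0],[0,0,0,0],[0,0,0,0],[0,0,0,0],[0,0,0,0],[0,0,0,0]]]'

```text
t: 10.9
eef_pos: [0.5231, 0.2331, 0.025]
ee_rot: [-3.142, -0.0, -0.829]
force: [-0.9, 0.1, 0.4]
width: 0.0875
gripper_force: 0.0
```

Run:
```python
from station import telemetry, eyes
import cv2,numpy as np
f=[]
for i in range(6):
    c=eyes.grab_frame("side"); f.append(telemetry.get_state()['force'])
w=eyes.grab_frame("wrist")
print(np.mean(f,0),np.std(f,0),telemetry.get_state()['eef_pos'],telemetry.get_state()['t'])
a=cv2.resize(c[270:330,185:275],None,fx=5,fy=5,interpolation=cv2.INTER_CUBIC)
b=cv2.resize(w[200:350,170:300],None,fx=2.3,fy=2)
o=np.hstack([a,b]);print(o.shape);cv2.imwrite("pics/low3.png",o[:,:,::-1])
```

```text
[ 0.02853507  0.24283349 -0.35599678] [0.43804095 0.55637354 0.57449577] [0.52312497 0.23309382 0.02495444] 11.25
(300, 749, 3)
```

View pics/low3.png

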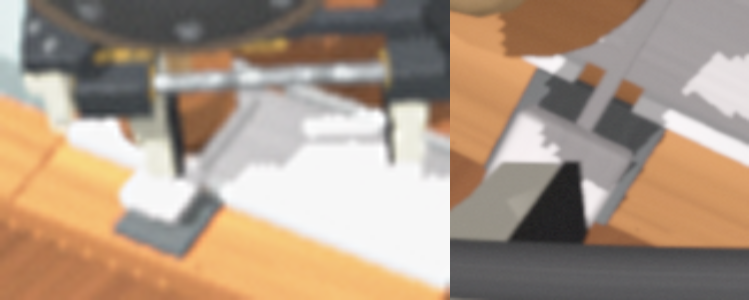

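```bash
cat > wr.py <<'E'
import cv2, numpy as np
from station import eyes, telemetry
def wp(P):
    C=eyes.calibration("wrist"); R=cv2.Rodrigues(np.float64(C['rvec']))[0]; p=R@np.asarray(P,float)+np.ravel(C['tvec'])
    th=np.arctan2(np.hypot(p[0],p[1]),p[2]); u=p[:2]/np.hypot(p[0],p[1])*th; m=C['mtx']
    return np.r_[m[0,0]*u[0]+m[0,2],m[1,1]*u[1]+m[1,2]].round(1)
def tool(lx,ly,lz):
    s=telemetry.get_state(); r,p,y=s['ee_rot']
    R=np.array([[np.cos(y),-np.sin(y),0],[np.sin(y),np.cos(y),0],[0,0,1]])@np.diag([1,-1,-1.])
    return s['eef_pos']+R@[lx,ly,lz]
E
python3 - <<'E'
from wr import *
for lz in (0,-.01,-.02,-.03):
    print(lz,[wp(tool(lx,ly,lz)) for ly in(-.065,-.044,.044,.065) for lx in (0.0095,-.0095)])
C=eyes.calibration("wrist");R=cv2.Rodrigues(C['rvec'])[0];c=-R.T@np.ravel(C['tvec']);s=telemetry.get_state();print("cam-tcp",c-s['eef_pos'],"axis",R[2])
from fit import W,x,proj
print("key",wp(W(x,[0,.055,.046])[0]),"handle top",wp(W(x,[.03,0,.086])[0]))
# rod height from side picture: intersect ray with vertical plane of finger line
S=eyes.calibration("side");Rs=cv2.Rodrigues(S['rvec'])[0];cs=-Rs.T@np.ravel(S['tvec'])
n=tool(1,0,0)-s['eef_pos']
for px in [(239,286),(218.5,305.6),(267,302)]:
    d=Rs.T@np.linalg.solve(S['mtx'],[*px,1]); k=n@(s['eef_pos']-cs)/(n@d); print(px,(cs+k*d).round(4))
E
```

```text
0 [array([203.4, 258.2]), array([206.8, 288.8]), array([239.1, 258.6]), array([241.5, 289.7]), array([397.3, 258.8]), array([394.9, 289.9]), array([433.1, 258.5]), array([429.7, 289.1])]
-0.01 [array([198.2, 264.3]), array([202. , 296.1]), array([235.4, 264.9]), array([238.1, 297.2]), array([401. , 265.1]), array([398.3, 297.4]), array([438.3, 264.7]), array([434.5, 296.4])]
-0.02 [array([192.5, 271.1]), array([196.7, 304. ]), array([231.2, 271.8]), array([234.3, 305.3]), array([405., 272.]), array([401.9, 305.6]), array([443.9, 271.4]), array([439.6, 304.3])]
-0.03 [array([186.2, 278.5]), array([191.1, 312.6]), array([226.7, 279.4]), array([230.2, 314.2]), array([409.4, 279.7]), array([405.9, 314.5]), array([450.1, 278.8]), array([445.2, 313. ])]
cam-tcp [ 0.05251304 -0.05806742  0.19175139] axis [-0.19321487  0.20999623 -0.95842037]
key [213.8 288.9] handle top [175.9 177.6]
(239, 286) [0.525  0.2348 0.103 ]
(218.5, 305.6) [0.5616 0.2683 0.0443]
(267, 302) [0.483  0.1963 0.0469]
```

Triangulating puts the open fingertips about 20 mm above the TCP and the rod at about z = 0.103. With the key pressed fully, the gripper body would be at about handle height. I'll back up and check whether a smaller opening makes the tips reach further.

Request:
servo_tool --series '[[[0,0,-20,0],[0,0,-20,0],[0,0,0,0],[0,0,0,0],[0,0,0,0],[0,0,0,0],[0,0,0,0],[0,0,0,0],[0,0,0,0],[0,0,0,0]]]' --claw -0.3

```text
t: 12.08
eef_pos: [0.523, 0.233, 0.0646]
ee_rot: [3.141, 0.0, -0.829]
force: [0.2, 0.1, -0.5]
width: 0.0574
gripper_force: 0.0
```

Run:
```python
from wr import *
s=telemetry.get_state(); W_=s['width']/2; print(s['t'],s['eef_pos'],s['width'])
w=eyes.grab_frame("wrist").copy(); c=eyes.grab_frame("side").copy()
S=eyes.calibration("side")
for lz,col in ((0,(255,0,0)),(-.01,(0,255,0)),(-.02,(0,0,255)),(-.03,(255,255,0))):
    for sg in(-1,1):
        a,b=[tuple(int(v) for v in wp(tool(lx,sg*W_,lz))) for lx in(.0095,-.0095)]
        cv2.line(w,a,b,col,1)
        q=cv2.projectPoints(tool(0,sg*(W_+.008),lz)[None],S['rvec'],S['tvec'],S['mtx'],None)[0].ravel(); print(sg,lz,q.round(1))
        c[int(q[1]),int(q[0])]=col
a=cv2.resize(w[230:350,150:490],None,fx=2.35,fy=2.35,interpolation=cv2.INTER_NEAREST)
b=cv2.resize(c[255:315,185:318],None,fx=5,fy=5,interpolation=cv2.INTER_NEAREST)
h=cv2.copyMakeBorder(b,0,0,0,a.shape[1]-b.shape[1],cv2.BORDER_CONSTANT)
o=np.vstack([a,h]);print(o.shape);cv2.imwrite("pics/mid.png",o[:,:,::-1])
```

```text
12.0833 [0.52299638 0.23298428 0.06462347] 0.05735012942841997
-1 0 [224.7 298.9]
1 0 [258.5 297. ]
-1 -0.01 [224.2 295.8]
1 -0.01 [258.3 293.9]
-1 -0.02 [223.8 292.7]
1 -0.02 [258.  290.8]
-1 -0.03 [223.3 289.5]
1 -0.03 [257.8 287.6]
(582, 799, 3)
```

View pics/mid.png

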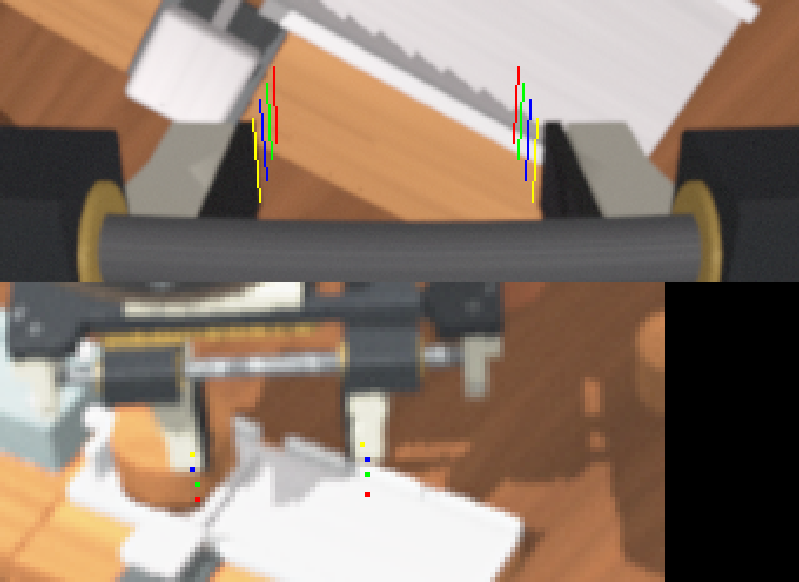

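Run:
```python
from wr import *
S=eyes.calibration("side");Rs=cv2.Rodrigues(S['rvec'])[0];cs=-Rs.T@np.ravel(S['tvec'])
s=telemetry.get_state();tcp=np.array(s['eef_pos']);A=np.array([tool(*e)-tcp for e in np.eye(3)])
ds=Rs.T@np.linalg.solve(S['mtx'],[238,271.6,1])
C=eyes.calibration("wrist");R=cv2.Rodrigues(C['rvec'])[0];c=-R.T@np.ravel(C['tvec'])
def wray(px):
    m=C['mtx'];v=np.array([(px[0]-m[0,2])/m[0,0],(px[1]-m[1,2])/m[1,1]]);t=np.hypot(*v);return R.T@np.r_[v/t*np.sin(t),np.cos(t)]
# rod is a line along tool y: intersect in tool x-z plane
o1,d1=A@(cs-tcp),A@ds; 
for py in (321,335.5,350):
    o2,d2=A@(c-tcp),A@wray((320,py))
    M=np.array([[d1[0],-d2[0]],[d1[2],-d2[2]]]); k=np.linalg.solve(M,[o2[0]-o1[0],o2[2]-o1[2]])
    print(py,"rod x,z in tool",(o1+k[0]*d1)[[0,2]].round(4),"dist cam",k[1])
```

```text
321 rod x,z in tool [ 0.0106 -0.071 ] dist cam 0.13840566965560896
335.5 rod x,z in tool [ 0.0066 -0.0749] dist cam 0.13702983327946727
350 rod x,z in tool [ 0.0028 -0.0788] dist cam 0.13588586498106733
```

The tips stay about 20 mm above the TCP whatever the opening. So I'll narrow the jaws and steepen the line: K = (-6, 52) and B = (-47, 3) mm in the ejector frame, line at 50°. The block then stops at x ≈ -5 mm, with its handle about 34 mm to the side of the rod. Time used is 12.2 s.

Request:
servo_tool --series '[[[10.9,-17.3,0,0],[0,0,0,-0.118],[0,0,0,-0.118],[0,0,0,-0.117],[0,0,14,0],[0,0,14,0],[0,0,0,0],[0,0,0,0],[0,0,0,0],[0,0,0,0]]]' --claw -0.05 --grip_force 45

```text
t: 13.02
eef_pos: [0.5438, 0.2372, 0.0379]
ee_rot: [-3.14, -0.001, -0.476]
force: [0.4, -0.3, -0.2]
width: 0.046
gripper_force: 0.0
```

Run:
```python
from wr import *
from fit import W,x,proj
s=telemetry.get_state(); print(s['t'],s['eef_pos'],s['ee_rot'],s['width'])
h=s['width']/2+.009
def toE(p):
    d=np.array(p[:2])-x[:2];c,q=np.cos(x[2]),np.sin(x[2]);return (np.array([c*d[0]+q*d[1],-q*d[0]+c*d[1]])*1000).round(1)
print("fingers",[toE(tool(0,sg*h,0)) for sg in(-1,1)])
# wrist projection of handle top at the stop position as seen once tool is 23mm lower (tip .035, TCP .0145)
dz=s['eef_pos'][2]-.0145
print([wp(W(x,[-.005+.013*np.cos(a),.013*np.sin(a),.086+dz])[0]).tolist() for a in np.arange(0,6.28,.79)])
```

```text
13.0167 [0.54377929 0.23715976 0.03786509] [-3.14048037e+00 -6.44444036e-04 -4.75601085e-01] 0.046027877603773054
fingers [array([-5.3, 52.3]), array([-46.4,   3.2])]
[[315.0, 233.9], [301.7, 258.8], [310.8, 284.2], [335.9, 295.8], [362.7, 287.6], [376.4, 264.0], [368.3, 237.8], [342.1, 225.3]]
```

Request:
servo_tool --series '[[[0,0,4,0],[0,0,4,0],[0,0,2,0],[0,0,2,0],[0,0,2,0],[0,0,2,0],[0,0,0,0],[0,0,0,0],[0,0,0,0],[0,0,0,0]]]'

```text
t: 13.85
eef_pos: [0.5434, 0.2368, 0.0211]
ee_rot: [-3.141, -0.0, -0.476]
force: [-0.6, 0.8, -0.0]
width: 0.046
gripper_force: 0.0
```

Request:
servo_tool --series '[[[0,0,1,0],[0,0,1,0],[0,0,1,0],[0,0,0,0],[0,0,0,0],[0,0,0,0],[0,0,0,0],[0,0,0,0],[0,0,0,0],[0,0,0,0]]]'

```text
t: 14.68
eef_pos: [0.5433, 0.2368, 0.018]
ee_rot: [-3.141, -0.0, -0.476]
force: [-0.7, -0.1, -0.1]
width: 0.0458
gripper_force: 0.0
```

Run:
```python
from wr import *
from station import recognise
f=[]
for i in range(4):
    c=eyes.grab_frame("side"); f.append(telemetry.get_state()['force'])
cv2.imwrite("pics/p1.png",c[:,:,::-1])
print(np.mean(f,0),telemetry.get_state()['eef_pos'],telemetry.get_state()['t'])
for n in ("round_key_top","round_block"): print(n,[(np.round(r['position'],4).tolist(),round(r['conf'],2)) for r in recognise("side",n)][:2])
```

```text
[-0.21853733  0.02742481 -0.59423656] [0.54322619 0.23677198 0.01797144] 14.8833
round_key_top [([0.5625, 0.2719, 0.0445], 0.65)]
round_block [([0.3389, 0.1853, 0.034], 0.97), ([0.316, 0.2874, 0.0336], 0.93)]
```

Request:
servo_tool --series '[[[0,0,1,0],[0,0,1,0],[0,0,1,0],[0,0,0.5,0],[0,0,0.5,0],[0,0,0,0],[0,0,0,0],[0,0,0,0],[0,0,0,0],[0,0,0,0]]]'

```text
t: 15.82
eef_pos: [0.5433, 0.2368, 0.014]
ee_rot: [-3.142, -0.0, -0.476]
force: [-0.6, -0.6, 0.8]
width: 0.0463
gripper_force: 0.0
```

Run:
```python
from wr import *
from fit import W,x,proj
f=[]
for i in range(3):
    c=eyes.grab_frame("side"); f.append(telemetry.get_state()['force'])
cv2.imwrite("pics/p2.png",c[:,:,::-1])
print(np.mean(f,0),telemetry.get_state()['t'])
S=eyes.calibration("side")
# column brightness profile through the key's front corner, all pictures
k=proj(W(x,[-.012,.067,.046]),S)[0]; print("near-corner px",k, proj(W(x,[-.012,.067,.034]),S)[0])
for n in("side0","p1","p2"):
    g=cv2.imread(f"pics/{n}.png").astype(int); 
    for u in (212,216,220,224): print(n,u,g[296:322,u].min(1).tolist())
```

```text
[0.00903284 0.26964097 0.14215866] 15.9667
near-corner px [219.26002408 310.63202366] [219.85250072 314.21464004]
side0 212 [75, 69, 87, 175, 242, 245, 236, 218, 223, 240, 245, 245, 245, 244, 235, 203, 154, 129, 125, 123, 122, 120, 106, 100, 92, 83]
side0 216 [76, 75, 72, 76, 151, 236, 245, 244, 244, 244, 243, 243, 244, 244, 244, 243, 228, 177, 129, 120, 123, 125, 121, 113, 101, 98]
side0 220 [74, 69, 70, 57, 62, 139, 229, 244, 244, 244, 244, 244, 244, 244, 242, 230, 199, 156, 128, 121, 124, 126, 125, 118, 118, 105]
side0 224 [68, 67, 56, 61, 132, 224, 239, 230, 237, 240, 225, 190, 144, 108, 87, 83, 87, 94, 109, 112, 107, 93, 87, 92, 98, 103]
p1 212 [62, 64, 97, 203, 250, 248, 245, 232, 236, 247, 247, 247, 247, 247, 246, 226, 177, 148, 142, 144, 139, 137, 121, 117, 107, 95]
p1 216 [103, 136, 147, 148, 160, 182, 194, 200, 201, 202, 202, 202, 209, 230, 246, 248, 244, 203, 144, 137, 141, 144, 138, 129, 115, 111]
p1 220 [147, 157, 161, 172, 196, 207, 209, 207, 209, 209, 204, 204, 225, 243, 247, 244, 223, 181, 145, 136, 139, 142, 141, 138, 135, 120]
p1 224 [59, 53, 50, 53, 71, 98, 117, 122, 126, 128, 142, 155, 145, 121, 101, 94, 99, 108, 124, 129, 123, 102, 99, 107, 115, 118]
p2 212 [58, 59, 86, 194, 251, 249, 245, 227, 197, 218, 245, 248, 248, 248, 246, 226, 178, 147, 142, 143, 140, 136, 122, 115, 106, 97]
p2 216 [63, 91, 128, 144, 154, 175, 189, 197, 201, 202, 205, 202, 203, 203, 220, 244, 241, 201, 145, 136, 141, 142, 140, 129, 116, 111]
p2 220 [103, 142, 156, 158, 165, 190, 206, 209, 209, 208, 208, 205, 214, 242, 247, 244, 223, 181, 145, 137, 140, 141, 141, 136, 135, 120]
p2 224 [60, 58, 54, 53, 69, 89, 99, 112, 127, 139, 142, 136, 130, 118, 101, 96, 98, 107, 122, 129, 123, 104, 99, 108, 112, 114]
```

Run:
```python
from wr import *
from fit import W,x
dz=telemetry.get_state()['eef_pos'][2]-.002
for z in (.054,.07,.086):
  r=.013 if z>.06 else .028
  q=np.array([wp(W(x,[-.005+r*np.cos(a),r*np.sin(a),z+dz])[0]) for a in np.arange(0,6.28,.4)]); print(z,q.min(0),q.max(0))
w=eyes.grab_frame("wrist"); cv2.imwrite("pics/w2.png",w[:,:,::-1])
for v in (250,270,290,300,310,320): print(v,w[v,280:470:8].min(1).tolist())
for n in("round_key_top",): pass
```

```text
0.054 [264.8 173.1] [404.9 307.5]
0.07 [300.7 221.9] [373.8 291.1]
0.086 [298.2 234.8] [380.7 311.5]
250 [182, 183, 181, 187, 185, 186, 183, 184, 183, 181, 180, 183, 187, 183, 181, 184, 182, 179, 177, 181, 197, 72, 58, 58]
270 [98, 199, 181, 183, 182, 186, 184, 184, 182, 185, 181, 179, 178, 204, 185, 181, 180, 182, 181, 206, 238, 232, 255, 55]
290 [140, 129, 131, 255, 255, 182, 197, 246, 244, 244, 245, 235, 45, 154, 154, 154, 177, 241, 43, 50, 47, 48, 49, 47]
300 [119, 121, 126, 130, 255, 255, 180, 181, 245, 244, 244, 196, 43, 114, 153, 153, 153, 236, 41, 45, 48, 48, 51, 48]
310 [114, 119, 119, 126, 129, 221, 255, 177, 195, 244, 245, 163, 44, 40, 154, 154, 154, 146, 68, 42, 44, 48, 47, 44]
320 [118, 113, 118, 118, 124, 124, 174, 255, 176, 183, 244, 183, 50, 42, 137, 154, 152, 107, 63, 74, 48, 56, 58, 59]
```

Request:
servo_tool --series '[[[0,0,1,0],[0,0,1,0],[0,0,1,0],[0,0,0,0],[0,0,0,0],[0,0,0,0],[0,0,0,0],[0,0,0,0],[0,0,0,0],[0,0,0,0]]]'

```text
t: 16.85
eef_pos: [0.5433, 0.2368, 0.011]
ee_rot: [-3.141, -0.0, -0.476]
force: [-0.5, 0.4, 1.6]
width: 0.046
gripper_force: 0.9
```

Contact with the key has started (Fz 1.6 N at TCP z 0.011). The stopping position keeps the handle clear of the rod and carriages, so I'll press on.

Request:
servo_tool --series '[[[0,0,1.5,0],[0,0,1.5,0],[0,0,1.5,0],[0,0,1.5,0],[0,0,1,0],[0,0,0,0],[0,0,0,0],[0,0,0,0],[0,0,0,0],[0,0,0,0]]]'

```text
t: 17.68
eef_pos: [0.5433, 0.2368, 0.004]
ee_rot: [-3.141, -0.0, -0.476]
force: [0.4, 0.1, 2.7]
width: 0.0459
gripper_force: 2.5
```

Run:
```python
from wr import *
f=[]
for i in range(3):
    c=eyes.grab_frame("side"); f.append(telemetry.get_state()['force'])
cv2.imwrite("pics/p3.png",c[:,:,::-1])
s=telemetry.get_state();print(np.mean(f,0),s['t'],s['eef_pos'],s['width'])
g=c.astype(int)
for u in (212,216,220): print(u,g[296:322,u].min(1).tolist())
```

```text
[-1.52734236  0.52082545  3.48538355] 17.8333 [0.54278184 0.23656682 0.00390337] 0.04586597898835827
212 [83, 72, 66, 65, 69, 91, 137, 184, 168, 138, 139, 179, 239, 247, 247, 248, 248, 245, 220, 170, 142, 135, 123, 117, 108, 97]
216 [68, 62, 62, 62, 73, 119, 163, 178, 188, 197, 203, 205, 207, 206, 203, 205, 206, 213, 220, 218, 184, 148, 138, 130, 114, 111]
220 [60, 61, 60, 75, 114, 144, 162, 183, 199, 209, 210, 211, 210, 210, 204, 212, 239, 248, 248, 236, 201, 157, 141, 136, 135, 123]
```

Request:
servo_tool --series '[[[0,0,0.6,0],[0,0,0.6,0],[0,0,0,0],[0,0,0,0],[0,0,0,0],[0,0,0,0],[0,0,0,0],[0,0,0,0],[0,0,0,0],[0,0,0,0]]]'

```text
t: 18.67
eef_pos: [0.5428, 0.2365, 0.0027]
ee_rot: [3.141, 0.0, -0.476]
force: [-3.9, -0.3, 5.1]
width: 0.0462
gripper_force: 3.3
```

Run:
```python
from wr import *
from station import recognise, trace
from fit import W,x
f=[]
for i in range(4):
    t=eyes.grab_frame("wrist"); f.append(telemetry.get_state()['force'])
cv2.imwrite("pics/w3.png",t[:,:,::-1])
s=telemetry.get_state();print(np.mean(f,0),s['t'],s['eef_pos'],s['width'],s['gripper_force'])
def toE(p):
    d=np.array(p[:2])-x[:2];c,q=np.cos(x[2]),np.sin(x[2]);return [*(np.array([c*d[0]+q*d[1],-q*d[0]+c*d[1]])*1000).round(1),round(p[2]*1000,1)]
eyes.grab_frame("side")
for cam in("wrist","side"):
    for n in("round_block","round_key_top"): print(cam,n,[(toE(r['position']),round(r['conf'],2)) for r in recognise(cam,n)][:4])
```

```text
[-2.93623875 -0.17699513  5.52029098] 18.8667 [0.54286483 0.23656501 0.00269569] 0.04566930190823743 3.2672623084727093
wrist round_block [([np.float64(128.5), np.float64(137.1), 16.7], 0.97), ([np.float64(-1.7), np.float64(-5.5), 52.3], 0.96), ([np.float64(-220.6), np.float64(5.1), 44.9], 0.63)]
wrist round_key_top [([np.float64(11.9), np.float64(49.0), 33.6], 0.97)]
side round_block [([np.float64(-15.1), np.float64(13.4), 58.2], 0.76), ([np.float64(-234.2), np.float64(25.1), 36.4], 0.75), ([np.float64(-236.0), np.float64(124.7), 30.6], 0.71), ([np.float64(136.5), np.float64(162.9), 30.6], 0.62)]
side round_key_top [([np.float64(-1.3), np.float64(64.1), 35.2], 0.63)]
```

Run:
```python
import cv2
from wr import *
from fit import W,x
g=cv2.imread("pics/w3.png")[:,:,::-1]
for u in (325,340,355): print(u,[tuple(map(int,g[v,u])) for v in range(228,332,6)])
print([tuple(map(int,g[v,u])) for v in (270,) for u in range(290,400,6)])
for X in (0,-.005,-.01):
  q=np.array([wp(W(x,[X+.013*np.cos(a),.013*np.sin(a),.086])[0]) for a in np.arange(0,6.28,.4)]); print(X,q.min(0),q.max(0))
f=[]
for i in range(4): eyes.grab_frame("side"); f.append(telemetry.get_state()['force'])
print(np.mean(f,0),telemetry.get_state()['t'])
```

```text
325 [(177, 127, 87), (162, 132, 96), (176, 146, 109), (181, 149, 109), (185, 153, 113), (198, 166, 123), (203, 169, 127), (201, 168, 126), (196, 163, 123), (196, 164, 124), (198, 165, 125), (197, 164, 124), (180, 148, 109), (173, 121, 81), (214, 211, 211), (255, 255, 255), (158, 156, 156), (97, 97, 100)]
340 [(170, 139, 103), (164, 133, 97), (187, 155, 115), (192, 159, 119), (205, 172, 129), (205, 171, 128), (204, 171, 128), (202, 169, 126), (199, 166, 125), (197, 165, 124), (198, 166, 123), (196, 164, 124), (194, 159, 120), (179, 146, 107), (196, 190, 191), (189, 182, 183), (108, 105, 107), (97, 96, 99)]
355 [(179, 125, 81), (177, 136, 96), (190, 157, 117), (195, 162, 121), (203, 169, 127), (206, 172, 130), (204, 171, 130), (200, 168, 125), (199, 166, 125), (200, 167, 126), (199, 166, 123), (194, 163, 119), (193, 160, 121), (186, 153, 134), (250, 244, 245), (252, 245, 247), (127, 124, 126), (98, 98, 101)]
[(166, 115, 77), (164, 114, 76), (167, 117, 79), (169, 139, 103), (187, 154, 116), (200, 167, 126), (200, 167, 125), (201, 168, 126), (200, 167, 126), (200, 167, 125), (201, 168, 126), (200, 168, 126), (200, 168, 126), (202, 169, 127), (188, 155, 116), (178, 124, 83), (176, 123, 82), (177, 122, 81), (178, 133, 103)]
0 [286.7 221.2] [370.  299.5]
-0.005 [297.3 233.5] [379.4 309.9]
-0.01 [307.6 245.6] [388.5 320. ]
[-3.32877105 -0.25798386  5.07396863] 19.3167
```

The wrist image shows a visible gap between handle and rod, so the finger is what stops the block. The block sits at x ≈ -5 mm with about 3.3 N on it, and the key top is at about 34–35 mm under about 5 N. Handing in.

```bash
python3 -c "
from station import ticket
print(ticket.job_done())"
```

```text
the job is handed in; nothing more can be done
None
```

I handed the job in with one finger holding the round ejector's key down (key top at about 34–35 mm) and the other stopping the block on the runway, about 35 mm out from its start, with about 3 N; no verdict came back, and I did not re-check the square block or the bystanders before handing in.

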